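# Find the loose deck bolt of the plaster vibrating table and hold its cap open

## Robot

A 6-joint arm with a two-finger parallel gripper is mounted at the origin on the work surface. World frame = base frame: x ahead of the robot, y to its left, z up, the work surface at z = 0. Lengths are in m, angles in degrees, forces in N, time in s.
With the tool pointing down it reaches from about 0.425 to 0.95 m from the base axis. Payload 14.7 kg.
Tool frame: the origin (TCP) lies midway between the tips of the shut fingers; the grasp point (between the pads) lies 19 mm behind it; z points along the fingers, y is the direction in which the jaws open and shut (so a half turn about z gives the same grasp; the last joint's range is limited). The gripper opens to 85 mm and grips with 20 to 120 N. Pads are 22 mm wide; open, the fingers measure 114 mm over their backs; the gripper's body (76 mm by 85 mm) begins 54 mm behind the grasp point. The pads swing forward as they close: fully open they stand 13 mm farther back than shut.
Start: joints at [65.741, 27.513, 91.461, -0, 61.026, -2.67], TCP at [0.239, 0.604, 0.231] pointing down, gripper open.
Joint ranges: [-157.49, 157.49], [-46.99, 117.5], [13.45, 153.17], [-89.5, 269.5], [5.16, 153.95], [-167.48, 167.48]. Speed limits (degrees/s): [108.29, 108.29, 136.94, 172.46, 172.46, 172.46].

## Interface

Orientations are given as [roll, pitch, yaw] about the fixed x, y, z axes, in that order (R = Rz(yaw) Ry(pitch) Rx(roll)).
In Python, from station import ctrl, imaging gives the robot as it stands.
- The arm moves only by the shell command python3 -m jog 'ROWS'. ROWS is JSON, a list that holds one entry, the list of rows, each a list of 5 numbers: the closure in counts, from 0 (fully open) to 255 (shut), then the shift along the world's x, y, z in cm, then the turn about the world's z in degrees. A call has 1 to 8 rows; each row is the pose to reach, as a shift and turn from the pose measured when the call began; what a row does not reach only later rows make up. A row lasts 1/8 s, in which the tool goes at most 62.5 mm and 10.7 degrees, less where a joint would pass 70% of its speed; a pose out of reach is approached as far as the arm can. A call with a gripper value outside its range is refused whole. The fingers move at their own pace and stop on an object; the grip force is fixed at half the most. Time passes only in rows, so rows that repeat a pose let the fingers close. It gives the time, the measured TCP pose, the force and the opening at its end, in the units of the state.
- ctrl.state(): the state, without advancing time (a new reading comes with each control period).
- imaging.snapshot(name): name is "scene" or "side" or "wrist"; returns a dict with "img" (420x560x3 uint8, red, green, blue), "intrinsics" (3x3 intrinsics, pixels), "pose" (4x4, takes a point from camera to world coordinates). Camera axes: x right, y down, z forward; pixel columns grow to the right and rows downward; lengths in m; the calibration is good to about 2 mm. The wrist camera is an equidistant fisheye: a pixel r from the principal point sees the ray r / f radians off the axis. A picture is of the moment at which its call begins. There is no depth.
- ctrl.job_done(): hands the job in, once; it reports no verdict.
The state is a dict: "clock": time; "qpos": joint angles; "qvel": joint speeds; "joint_torque": joint torques, N m; "tcp_pos": TCP position; "tcp_rot": TCP orientation; "wrist_force": force on the tool from outside, world axes, zero at the start; "torque": the same for the moment, N m; "finger_gap": finger opening in m.
Only numpy, scipy, OpenCV 4.12 (cv2) and the standard library are available. Lean on these libraries where they do the work, as an engineer would, in place of code of your own. Each camera call takes 0.05 s, during which the arm holds its last target.

## Task

One of the three capped bolts on the vibrating table's deck has shaken loose: tap on the orange caps until you find the one that sinks, then flip that bolt's cap well open by its tab and keep holding it open so that I can get a socket on the bolt head - finish while still holding it. Leave the caps of the tight bolts shut, don't pull the loose bolt up again, and don't shift the mould, the pot or the brush.

Things in the scene. Friction and masses are not known exactly. Their poses are not given: they have to be found in the camera images.
- vibrator: bench vibrating table for plaster casting, fixed: grey housing, flat steel deck 260 x 300 mm (x by y) whose top is 96 mm above the bench. Origin on the bench under the deck's centre; own -x is its front. Bolts under orange flip caps stand in 45 mm wide, 7 mm high rubber bushes at own (x, y) mm: a (-35, 82), b (-35, -82), c (55, 0). A control pod juts 40 mm from the -y flank, 20 mm below the deck.
- bolt_a (a joint): how far bolt a (front, on the +y side) has sunk with its cap, m; starts at 0. All three look alike. A tight bolt gives under 1.5 mm when tapped. The loose one (any of the three, drawn anew each time) sinks 6.5 mm under a push of 2 to 4 N on its cap, stops dead and stays down; an upward pull of over 6 N would draw it up again.
- cap_a (a joint): opening of the orange flip cap of bolt a, rad: 0 shut, 1.57 upright, 1.75 its stop. Hinged at its rear (+x): the tab in front swings up and back. A light spring shuts it when let go; under 1.5 N at the tab holds it open.
- cap_a_top (a point): centre of the flat round top of bolt a's cap (orange cup 38 mm across, 14 mm high), on the bolt's axis: the place to tap. 28 mm above the deck until sunk. Axes as the vibrating table's while shut.
- cap_a_tab (a point): centre of the thumb tab of cap a: an upright orange disc 19 mm across, 10 mm thick along own y (pinch it along y; it can pivot between the fingers). It lies 44 mm in front (-x) of the cap's centre, 4 mm above its top face, 32 mm above the deck until sunk. A neck 10 mm wide joins it to the cup, whose rim begins 25 mm behind the tab's centre.
- cap_a_hinge (a point): on the hinge axis (own y) of cap a: 64 mm behind (+x) and 18 mm below the tab's centre while shut. It sinks with the bolt.
- bolt_b (a joint): how far bolt b (front, on the -y side) has sunk with its cap, m; starts at 0. All three look alike. A tight bolt gives under 1.5 mm when tapped. The loose one (any of the three, drawn anew each time) sinks 6.5 mm under a push of 2 to 4 N on its cap, stops dead and stays down; an upward pull of over 6 N would draw it up again.
- cap_b (a joint): opening of the orange flip cap of bolt b, rad: 0 shut, 1.57 upright, 1.75 its stop. Hinged at its rear (+x): the tab in front swings up and back. A light spring shuts it when let go; under 1.5 N at the tab holds it open.
- cap_b_top (a point): centre of the flat round top of bolt b's cap (orange cup 38 mm across, 14 mm high), on the bolt's axis: the place to tap. 28 mm above the deck until sunk. Axes as the vibrating table's while shut.
- cap_b_tab (a point): centre of the thumb tab of cap b: an upright orange disc 19 mm across, 10 mm thick along own y (pinch it along y; it can pivot between the fingers). It lies 44 mm in front (-x) of the cap's centre, 4 mm above its top face, 32 mm above the deck until sunk. A neck 10 mm wide joins it to the cup, whose rim begins 25 mm behind the tab's centre.
- cap_b_hinge (a point): on the hinge axis (own y) of cap b: 64 mm behind (+x) and 18 mm below the tab's centre while shut. It sinks with the bolt.
- bolt_c (a joint): how far bolt c (rear, in the middle) has sunk with its cap, m; starts at 0. All three look alike. A tight bolt gives under 1.5 mm when tapped. The loose one (any of the three, drawn anew each time) sinks 6.5 mm under a push of 2 to 4 N on its cap, stops dead and stays down; an upward pull of over 6 N would draw it up again.
- cap_c (a joint): opening of the orange flip cap of bolt c, rad: 0 shut, 1.57 upright, 1.75 its stop. Hinged at its rear (+x): the tab in front swings up and back. A light spring shuts it when let go; under 1.5 N at the tab holds it open.
- cap_c_top (a point): centre of the flat round top of bolt c's cap (orange cup 38 mm across, 14 mm high), on the bolt's axis: the place to tap. 28 mm above the deck until sunk. Axes as the vibrating table's while shut.
- cap_c_tab (a point): centre of the thumb tab of cap c: an upright orange disc 19 mm across, 10 mm thick along own y (pinch it along y; it can pivot between the fingers). It lies 44 mm in front (-x) of the cap's centre, 4 mm above its top face, 32 mm above the deck until sunk. A neck 10 mm wide joins it to the cup, whose rim begins 25 mm behind the tab's centre.
- cap_c_hinge (a point): on the hinge axis (own y) of cap c: 64 mm behind (+x) and 18 mm below the tab's centre while shut. It sinks with the bolt.
- mould: bystander: a white two-part plaster mould, 70 x 62 x 46 mm, standing on the deck's rear corner on the +y side, left to set. Origin at the centre of its underside.
- pot: bystander: terracotta glaze pot, 62 mm across, 62 mm high, on the bench beside the vibrating table (+y side). Origin at the centre of its underside.
- brush: bystander: a 190 mm brush lying on the bench on the -y side. Origin at its middle, underside.

How it is judged:
By the outcome, as a careful person would: the job done as asked, in the order asked, and still so for the second after the job is handed in, while the arm keeps its last pose, push and grip.
It also fails if it takes over 48 s, if anything falls off the work surface, if the arm or the gripper's body presses on something with over 40 N, if the wrist force passes 120 N, or if a joint passes its speed limit or range.

## Working session

There is one attempt and no reset: what is moved stays moved. The work goes in short steps, Python scripts to look and compute and a shell command to move; the robot and the scene stay as the last step left them, time stands still between calls to the robot, and variables do not carry over. Pictures are saved under pics/ and viewed, and the job is handed in when it is done.

```bash
mkdir -p pics; ls; python3 - <<'E'
from station import ctrl, imaging
import cv2
print(ctrl.state())
for n in ["scene","side","wrist"]:
    s=imaging.snapshot(n); cv2.imwrite(f"pics/{n}0.png",s["img"][:,:,::-1]); print(n,s["intrinsics"],s["pose"])
E
```

```text
pics
{'clock': 0.0, 'qpos': array([ 6.57419582e+01,  2.75472076e+01,  9.14947840e+01,  3.09096339e-03,
        6.10243865e+01, -2.66826334e+00]), 'qvel': array([ 0.02803935,  0.05500913, -0.03011679, -0.06189664,  0.000615  ,
        0.02563642]), 'joint_torque': array([-8.54042128e-06, -9.50639820e+01, -4.30176365e+01, -9.39340407e-05,
        1.24753287e-02, -8.24129279e-05]), 'tcp_pos': array([0.23895149, 0.6040467 , 0.23069564]), 'tcp_rot': array([-1.79933820e+02, -5.78949882e-03,  1.58408719e+02]), 'wrist_force': array([-0.29081743, -0.29172285, -0.05865425]), 'torque': array([ 0.01752295, -0.04289441,  0.03036047]), 'finger_gap': 0.0858149669435057}
scene [[407.3823571    0.         287.38196621]
 [  0.         407.3823571  211.1326386 ]
 [  0.           0.           1.        ]] [[ 0.65924787  0.46787281 -0.5886317   1.10318885]
 [ 0.75163255 -0.43190258  0.49850644 -0.35181832]
 [-0.02099395 -0.77107406 -0.63639929  0.6384569 ]
 [ 0.          0.          0.          1.        ]]
side [[416.16646225   0.         281.12429895]
 [  0.         416.16646225 211.01817309]
 [  0.           0.           1.        ]] [[-0.98428112 -0.1294188   0.12017256  0.46723966]
 [-0.17617723  0.67197703 -0.7193111   0.80455167]
 [ 0.01233918 -0.729176   -0.68421495  0.79396076]
 [ 0.          0.          0.          1.        ]]
wrist [[325.1922621    0.         276.43330719]
 [  0.         325.1922621  211.38433744]
 [  0.           0.           1.        ]] [[ 3.67958109e-01  8.97058281e-01  2.44731015e-01  1.77888144e-01]
 [ 9.29842317e-01 -3.54897040e-01 -9.71666454e-02  6.29043583e-01]
 [-3.09831145e-04  2.63314509e-01 -9.64709994e-01  3.73153266e-01]
 [ 0.00000000e+00  0.00000000e+00  0.00000000e+00  1.00000000e+00]]
```

View pics/scene0.png

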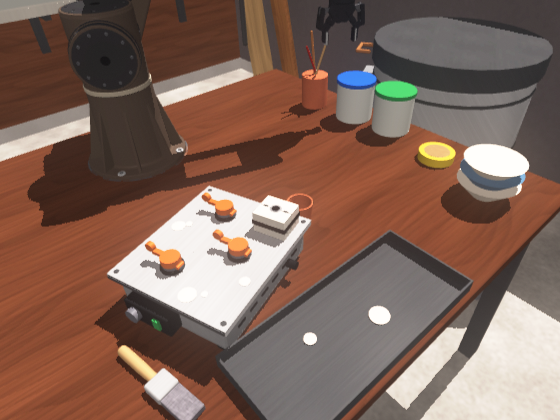

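View pics/side0.png

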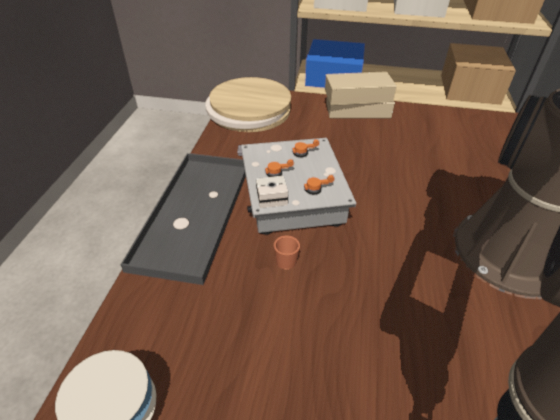

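View pics/wrist0.png

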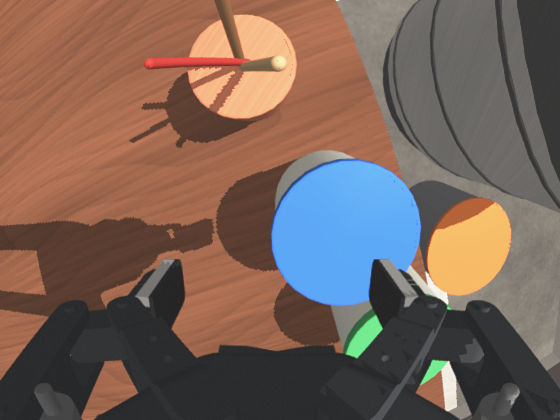

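```bash
python3 - <<'E'
import cv2,numpy as np
for n,(x,y,w,h) in {"scene":(100,180,220,150),"side":(230,130,130,90)}.items():
    im=cv2.imread(f"pics/{n}0.png")[y:y+h,x:x+w]
    cv2.imwrite(f"pics/{n}0z.png",cv2.resize(im,None,fx=780/w,fy=780/w,interpolation=cv2.INTER_NEAREST)[:600])
E
```

```text
(no output)
```

View pics/scene0z.png

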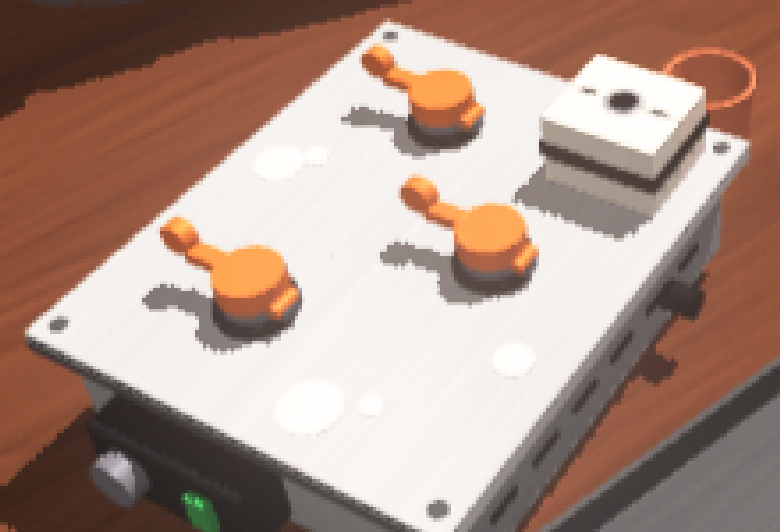

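View pics/side0z.png

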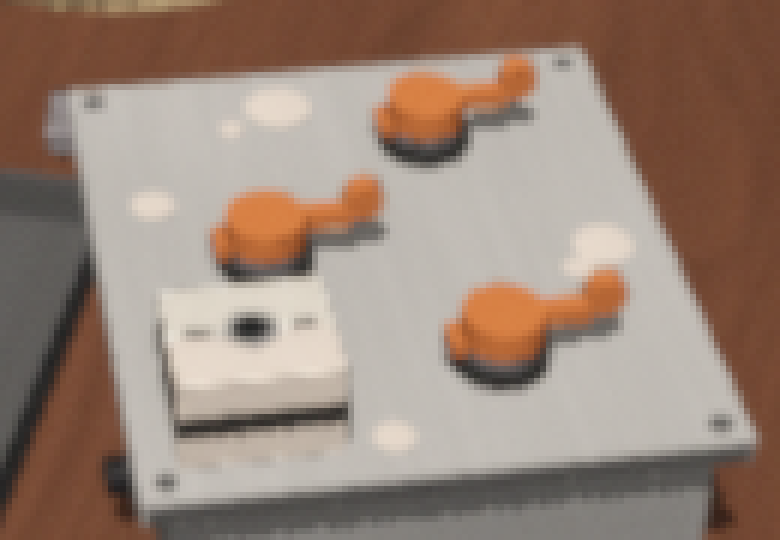

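```bash
cat > h.py <<'E'
import numpy as np,cv2
from station import ctrl,imaging
def ray(s,u,v):
    K=s["intrinsics"];P=s["pose"]
    d=P[:3,:3]@np.array([(u-K[0,2])/K[0,0],(v-K[1,2])/K[1,1],1]);return P[:3,3],d/np.linalg.norm(d)
def plane(s,u,v,z):
    o,d=ray(s,u,v);return o+d*(z-o[2])/d[2]
def tri(r):
    A=sum(np.eye(3)-np.outer(d,d) for o,d in r);b=sum((np.eye(3)-np.outer(d,d))@o for o,d in r)
    p=np.linalg.solve(A,b);return p,[np.linalg.norm(np.cross(p-o,d)) for o,d in r]
def proj(s,p):
    P=s["pose"];K=s["intrinsics"];c=P[:3,:3].T@(np.array(p)-P[:3,3]);return (K@c/c[2])[:2]
E
python3 - <<'E'
from h import *
sc=imaging.snapshot("scene");sd=imaging.snapshot("side")
k=220/780;S=lambda x,y:(100+x*k-.5,180+y*k-.5);k2=1/6;D=lambda x,y:(230+x*k2-.5,130+y*k2-.5)
st=dict(a=(377,62),b=(179,236),c=(418,195)); dt=dict(a=(603,293),b=(516,78),c=(362,199))
stop=dict(a=(441,90),b=(250,268),c=(490,228)); dtop=dict(a=(502,310),b=(427,95),c=(267,217))
T={}
for n in "abc":
    T[n],e=tri([ray(sc,*S(*st[n])),ray(sd,*D(*dt[n]))]);print("tab",n,T[n].round(4),np.round(e,4), plane(sc,*S(*st[n]),.128).round(4),plane(sd,*D(*dt[n]),.128).round(4))
    p,e=tri([ray(sc,*S(*stop[n])),ray(sd,*D(*dtop[n]))]);print("top",n,p.round(4),np.round(e,4), plane(sc,*S(*stop[n]),.124).round(4),plane(sd,*D(*dtop[n]),.124).round(4)); T[n+'t']=p
L=dict(a=(-79,82),b=(-79,-82),c=(11,0),at=(-35,82),bt=(-35,-82),ct=(55,0))
A=np.array([L[n] for n in L])/1000;B=np.array([T[n][:2] for n in L])
H=(A-A.mean(0)).T@(B-B.mean(0));th=np.arctan2(H[0,1]-H[1,0],H[0,0]+H[1,1]);R=np.array([[np.cos(th),-np.sin(th)],[np.sin(th),np.cos(th)]])
o=B.mean(0)-R@A.mean(0);print("yaw",np.degrees(th),"o",o)
for n,a,b in zip(L,A,B):print(n,(o+R@a).round(4),((o+R@a-b)*1000).round(1))
for n,q in dict(c1=(390,36),c2=(59,324),c3=(438,510),c4=(722,147)).items():
    w=plane(sc,*S(*q),.096)[:2];print(n,w.round(4),(R.T@(w-o)).round(4))
for n,q in dict(c4=(165,482),c1=(720,423),c2=(562,62),c3=(93,101)).items():
    w=plane(sd,*D(*q),.096)[:2];print('side',n,w.round(4),(R.T@(w-o)).round(4))
E
```

```text
tab a [ 0.4818 -0.0442  0.1259] [0.0018 0.0018] [ 0.4819 -0.0457  0.128 ] [ 0.4829 -0.0395  0.128 ]
top a [ 0.5236 -0.0289  0.1217] [0.0012 0.0012] [ 0.5248 -0.0306  0.124 ] [ 0.5242 -0.0248  0.124 ]
tab b [ 0.5377 -0.1983  0.1265] [0.0015 0.0015] [ 0.5374 -0.1992  0.128 ] [ 0.5384 -0.1941  0.128 ]
top b [ 0.5781 -0.1813  0.1225] [0.0011 0.0011] [ 0.5783 -0.1821  0.124 ] [ 0.5785 -0.1778  0.124 ]
tab c [ 0.594  -0.0905  0.1258] [0.0016 0.0016] [ 0.5942 -0.092   0.128 ] [ 0.5946 -0.0857  0.128 ]
top c [ 0.6347 -0.0747  0.121 ] [0.001 0.001] [ 0.6362 -0.0766  0.124 ] [ 0.6346 -0.0698  0.124 ]
yaw 19.963358686062364 o [ 0.58368863 -0.09379933]
a [ 0.4814 -0.0437] [-0.4  0.5]
b [ 0.5374 -0.1978] [-0.3  0.5]
c [ 0.594 -0.09 ] [0.  0.5]
at [ 0.5228 -0.0287] [-0.9  0.3]
bt [ 0.5788 -0.1828] [ 0.7 -1.5]
ct [ 0.6354 -0.075 ] [ 0.7 -0.3]
c1 [ 0.4254 -0.0057] [-0.1187  0.1369]
c2 [ 0.5194 -0.2645] [-0.1187 -0.1385]
c3 [ 0.7414 -0.1845] [ 0.1173 -0.1391]
c4 [0.6467 0.076 ] [0.1172 0.138 ]
side c4 [0.6488 0.0778] [0.1198 0.1391]
side c1 [ 0.4271 -0.002 ] [-0.1158  0.1397]
side c2 [ 0.5208 -0.2607] [-0.1161 -0.1355]
side c3 [ 0.7427 -0.182 ] [ 0.1193 -0.1372]
```

```bash
python3 -m jog '[[[255,2.2,-4.9,0,-10],[255,4.4,-9.8,0,-20],[255,6.6,-14.7,0,-30],[255,8.8,-19.6,0,-40],[255,11,-24.5,0,-50],[255,13.2,-29.4,0,-60],[255,15.4,-34.3,0,-70],[255,17.6,-39.2,0,-80]]]'
```

```text
clock: 1.25
tcp_pos: [0.4156, 0.2107, 0.2312]
tcp_rot: [-180.0, -0.0, 78.1]
wrist_force: [1.4, 1.0, -0.5]
finger_gap: 0.0001
```

```bash
python3 -m jog '[[[255,1.7,-4,0,-10],[255,3.5,-8,0,-20],[255,5.3,-12,-1,-30],[255,7,-16,-3,-40],[255,9,-20,-5,-50],[255,10.7,-24,-8,-58],[255,10.7,-24,-8,-58.1],[255,10.7,-24,-8,-58.1]]]'; python3 - <<'E'
from h import *
for n in ["scene","side","wrist"]:
    s=imaging.snapshot(n);im=s["img"][:,:,::-1]
    if n!="wrist":
        p=proj(s,ctrl.state()["tcp_pos"]);print(n,p);u,v=p.astype(int);im=cv2.resize(im[v-60:v+60,u-80:u+80],None,fx=5,fy=5,interpolation=cv2.INTER_NEAREST)
    cv2.imwrite(f"pics/{n}1.png",im)
print(ctrl.state()["tcp_pos"],ctrl.state()["wrist_force"])
E
```

```text
clock: 2.25
tcp_pos: [0.5223, -0.0291, 0.1512]
tcp_rot: [-180.0, 0.0, 20.0]
wrist_force: [-0.3, 0.3, 0.7]
finger_gap: -0.0
scene [222.3268544  193.15943792]
side [314.71824775 171.70773663]
[ 0.52264557 -0.02845549  0.15193763] [-0.26872475  0.27147932 -0.67377618]
```

View pics/scene1.png

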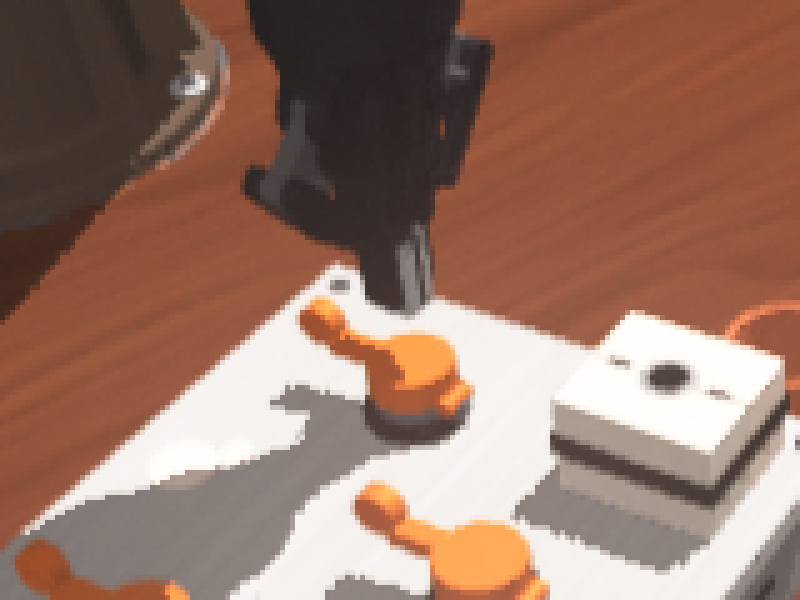

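View pics/side1.png

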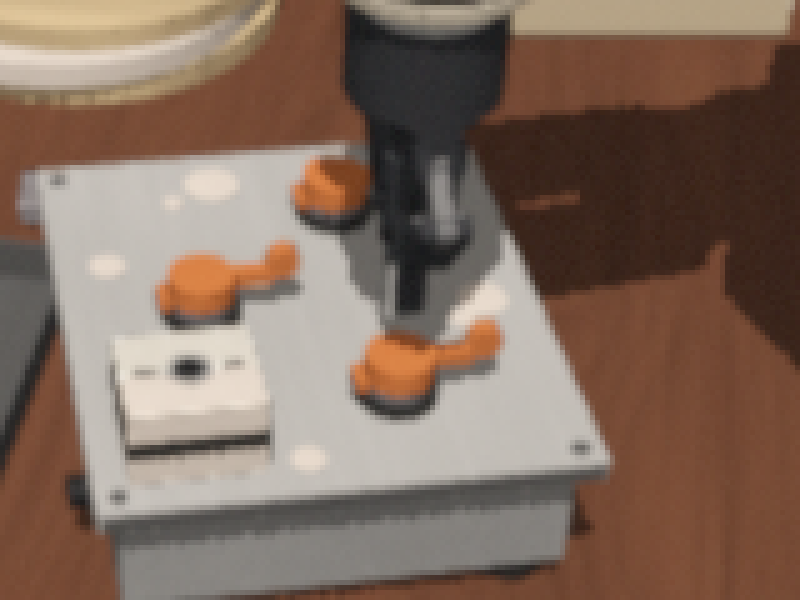

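View pics/wrist1.png

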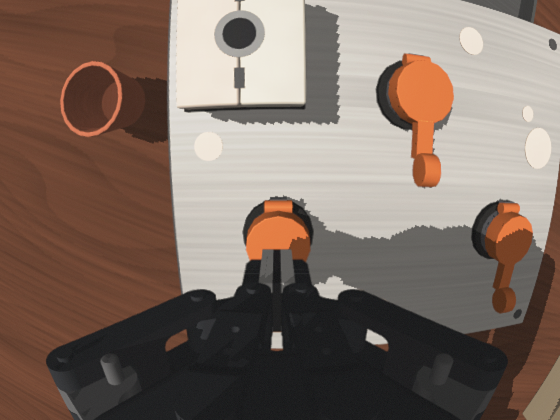

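```bash
python3 -m jog '[[[255,0,0,-1.5,0],[255,0,0,-2.3,0],[255,0,0,-2.5,0],[255,0,0,-2.6,0],[255,0,0,-2.7,0],[255,0,0,-2.8,0],[255,0,0,-2.8,0]]]'
```

```text
clock: 3.28
tcp_pos: [0.5228, -0.0285, 0.124]
tcp_rot: [180.0, -0.1, 20.1]
wrist_force: [0.0, -0.1, 0.8]
finger_gap: -0.0001
```

```bash
python3 -m jog '[[[255,0,0,-0.1,0],[255,0,0,-0.1,0]]]';python3 -m jog '[[[255,0,0,-0.1,0],[255,0,0,-0.1,0]]]'
```

```text
clock: 3.52
tcp_pos: [0.5227, -0.0285, 0.123]
tcp_rot: [180.0, -0.1, 20.1]
wrist_force: [0.2, 0.3, 0.0]
finger_gap: -0.0002
clock: 3.78
tcp_pos: [0.5228, -0.0285, 0.122]
tcp_rot: [180.0, -0.1, 20.1]
wrist_force: [-0.6, 0.5, 0.3]
finger_gap: 0.0003
```

```bash
python3 -m jog '[[[255,0,0,-0.1,0],[255,0,0,-0.1,0]]]';python3 -m jog '[[[255,0,0,-0.1,0],[255,0,0,-0.1,0]]]';python3 -m jog '[[[255,0,0,-0.1,0],[255,0,0,-0.1,0]]]'
```

```text
clock: 4.03
tcp_pos: [0.5228, -0.0285, 0.1209]
tcp_rot: [180.0, -0.1, 20.1]
wrist_force: [0.2, 0.3, -0.4]
finger_gap: -0.0003
clock: 4.28
tcp_pos: [0.5228, -0.0285, 0.1198]
tcp_rot: [180.0, -0.1, 20.1]
wrist_force: [-0.2, -0.5, 0.2]
finger_gap: -0.0002
clock: 4.53
tcp_pos: [0.5228, -0.0285, 0.1187]
tcp_rot: [180.0, -0.1, 20.1]
wrist_force: [0.0, -0.4, -0.3]
finger_gap: 0.0
```

```bash
cat > look.py <<'E'
import sys
from h import *
tag=sys.argv[1];t=ctrl.state()["tcp_pos"]
ims=[]
for n in ["scene","side"]:
    s=imaging.snapshot(n);im=s["img"][:,:,::-1].copy()
    u,v=proj(s,t).astype(int);print(n,proj(s,t))
    ims.append(cv2.resize(im[v-45:v+30,u-32:u+33],(400,462),interpolation=cv2.INTER_CUBIC))
cv2.imwrite(f"pics/{tag}.png",np.hstack(ims))
E
python3 look.py t1
```

```text
scene [224.48345255 206.03757824]
side [313.76182063 181.94213781]
```

View pics/t1.png

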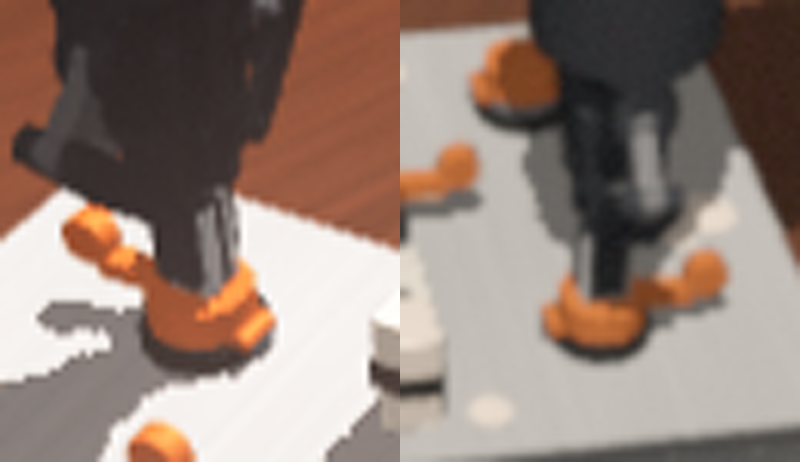

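```bash
python3 -m jog '[[[255,0,0,-0.1,0],[255,0,0,-0.1,0]]]';python3 -m jog '[[[255,0,0,-0.1,0],[255,0,0,-0.1,0]]]'; python3 - <<'E'
from h import *
for n,(x0,y0,x1,y1) in dict(scene=(195,185,215,205),side=(318,168,340,190)).items():
    a=cv2.imread(f"pics/{n}0.png")[:,:,::-1].astype(float);b=imaging.snapshot(n)["img"].astype(float)
    for im in(a,b):
        c=im[y0:y1,x0:x1];m=(c[...,0]>1.8*c[...,2])&(c[...,0]>1.5*c[...,1])&(c[...,0]>130);ys,xs=np.nonzero(m);print(n,m.sum(),xs.mean()+x0,ys.mean()+y0)
E
```

```text
clock: 4.88
tcp_pos: [0.5228, -0.0285, 0.1177]
tcp_rot: [180.0, -0.1, 20.1]
wrist_force: [-0.7, 0.3, 0.2]
finger_gap: 0.0002
clock: 5.12
tcp_pos: [0.5227, -0.0286, 0.1172]
tcp_rot: [180.0, -0.1, 20.1]
wrist_force: [-3.7, 0.2, 13.9]
finger_gap: -0.0002
scene 169 203.9171597633136 193.34319526627218
scene 98 204.83673469387756 198.1530612244898
side 89 324.92134831460675 181.0
side 62 327.0806451612903 182.40322580645162
```

```bash
python3 -m jog '[[[255,0,0,0.5,0],[255,0,0,2.5,0],[255,0,0,4,0]]]'; python3 - <<'E'
from h import *
L=[]
for n,(x,y) in dict(scene=(190,180),side=(300,165)).items():
    for im in (cv2.imread(f"pics/{n}0.png"),imaging.snapshot(n)["img"][:,:,::-1]):
        L.append(cv2.resize(im[y:y+50,x:x+60],(390,300),interpolation=cv2.INTER_NEAREST))
cv2.imwrite("pics/cmp.png",np.vstack([np.hstack(L[:2]),np.hstack(L[2:])]))
E
```

```text
clock: 5.6
tcp_pos: [0.5229, -0.0285, 0.158]
tcp_rot: [180.0, -0.1, 20.1]
wrist_force: [0.1, -0.7, 0.5]
finger_gap: -0.0002
```

View pics/cmp.png

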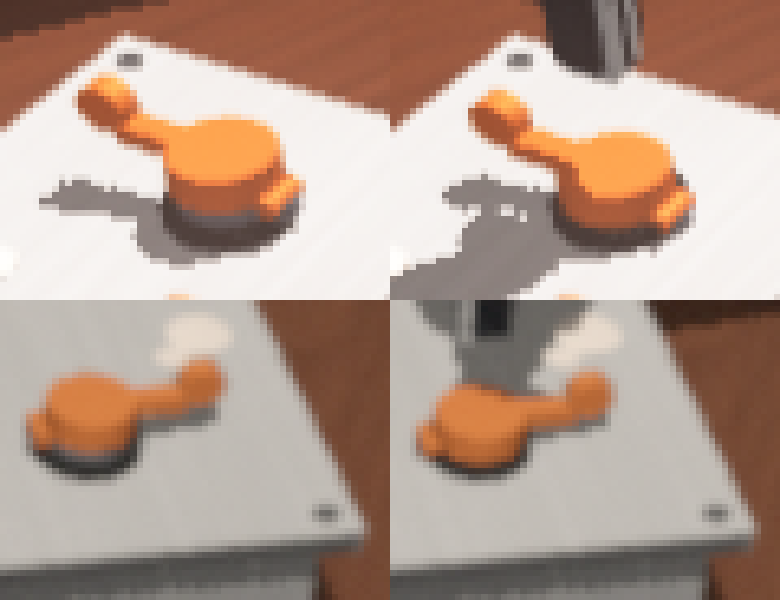

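```bash
python3 -m jog '[[[120,-2,-0.7,0,0],[120,-4.15,-1.5,0,0],[120,-4.15,-1.5,0,0],[120,-4.15,-1.5,0,0]]]'; python3 look.py t2; python3 - <<'E'
from h import *
s=imaging.snapshot("wrist");cv2.imwrite("pics/w2.png",s["img"][:,:,::-1]);print(s["pose"].tolist())
E
```

```text
clock: 6.2
tcp_pos: [0.483, -0.0436, 0.1587]
tcp_rot: [179.9, -0.3, 20.1]
wrist_force: [0.2, 0.9, 0.0]
finger_gap: 0.0453
scene [204.73786124 184.76390735]
side [331.27099765 167.77666912]
[[0.34375703485755127, -0.9073439067338253, -0.24198788378541128, 0.5454921604422835], [-0.9390575769547591, -0.3317620184642527, -0.09002683082492291, -0.020265069001213994], [0.0014029076230096704, 0.2581879122219363, -0.9660936982677595, 0.30132391006337306], [0.0, 0.0, 0.0, 1.0]]
```

View pics/t2.png

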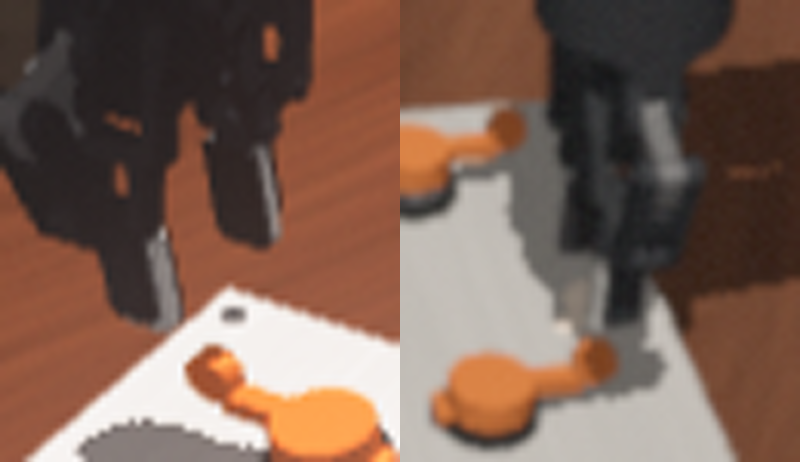

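View pics/w2.png

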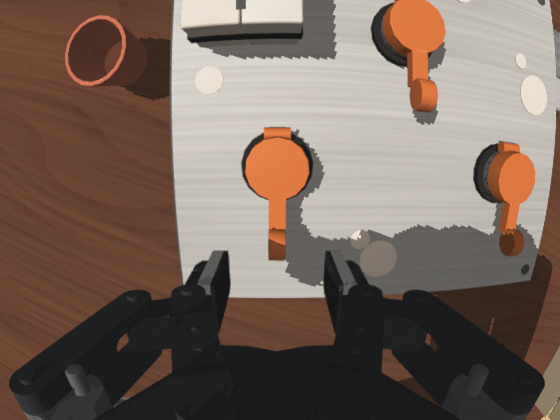

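```bash
python3 -m jog '[[[120,-0.15,0,-1.5,0],[120,-0.15,0,-3,0],[120,-0.15,0,-4.3,0],[120,-0.15,0,-5.2,0],[120,-0.15,0,-5.2,0]]]'; python3 look.py t3; python3 - <<'E'
from h import *
s=imaging.snapshot("wrist");cv2.imwrite("pics/w3.png",s["img"][:,:,::-1]);print(ctrl.state()["qpos"])
E
```

```text
clock: 6.98
tcp_pos: [0.481, -0.0434, 0.1059]
tcp_rot: [179.9, -0.2, 20.1]
wrist_force: [0.5, -1.2, -0.1]
finger_gap: 0.0451
scene [208.08125766 204.65810295]
side [330.09254136 184.15494869]
[-8.77785086e+00  2.47040491e+01  1.19862124e+02  5.12944836e-02
  3.51482138e+01  6.10666673e+01]
```

View pics/t3.png

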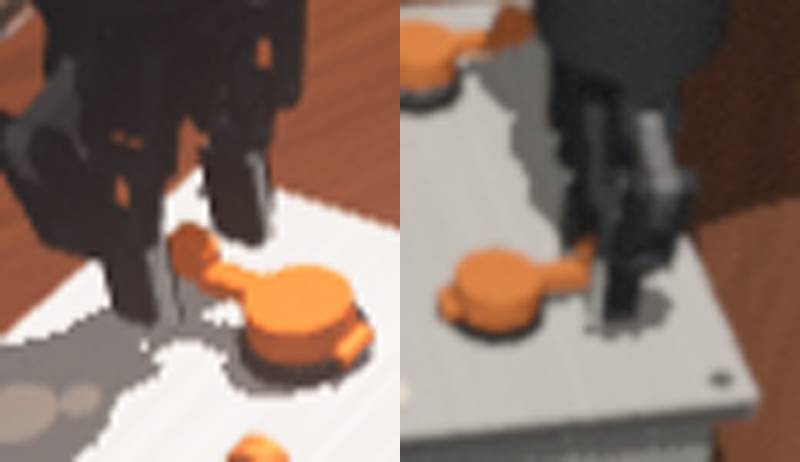

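View pics/w3.png

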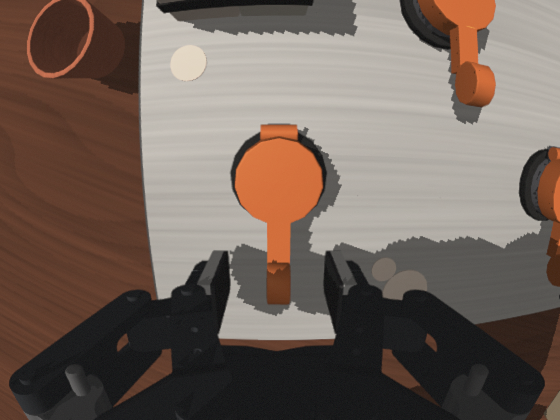

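```bash
python3 -m jog '[[[170,0.01,-0.03,0,0],[200,0.01,-0.03,0,0],[215,0.01,-0.03,0,0],[215,0.01,-0.03,0,0]]]'; python3 -m jog '[[[230,0,0,0,0],[255,0,0,0,0],[255,0,0,0,0],[255,0,0,0,0],[255,0,0,0,0]]]'; python3 look.py t4;  python3 - <<'E'
from h import *
s=imaging.snapshot("wrist");cv2.imwrite("pics/w4.png",s["img"][:,:,::-1]);q=ctrl.state();print(q["tcp_pos"],q["wrist_force"])
E
```

```text
clock: 7.62
tcp_pos: [0.4818, -0.0438, 0.1069]
tcp_rot: [179.9, -0.3, 20.1]
wrist_force: [0.6, -0.2, 0.6]
finger_gap: 0.0134
clock: 8.25
tcp_pos: [0.4818, -0.0439, 0.107]
tcp_rot: [179.9, -0.3, 20.1]
wrist_force: [-1.8, -4.6, 2.3]
finger_gap: 0.0088
scene [208.02824557 204.53084787]
side [329.82717947 183.67401859]
[ 0.48185399 -0.04391859  0.10698905] [-1.75973275 -3.4849366   2.69983206]
```

View pics/t4.png

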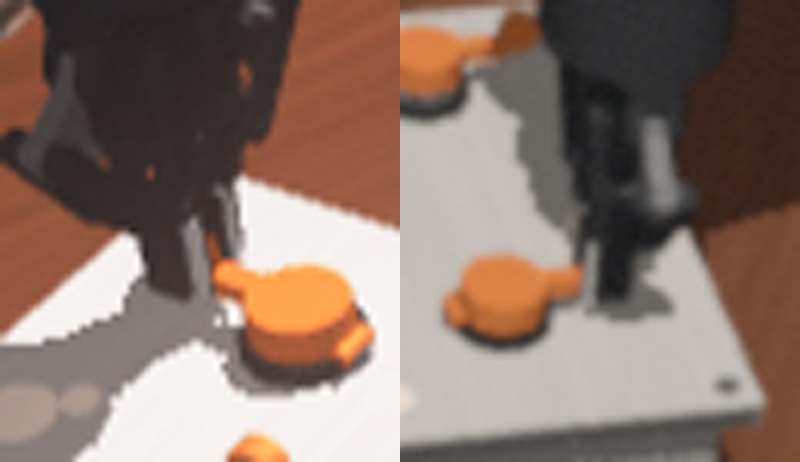

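View pics/w4.png

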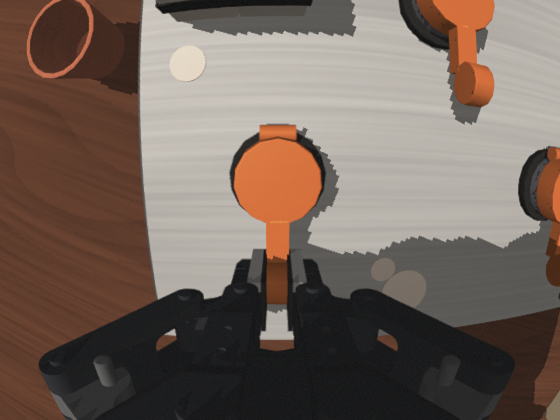

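```bash
cat > arc.py <<'E'
import sys
from h import *
S=np.array([.4818,-.0439,.1070]);y=np.radians(20)
q=ctrl.state();p=q["tcp_pos"]
def pos(t):
    t=np.radians(t);dx=-64*np.cos(t)+18*np.sin(t)+64;dz=18*np.cos(t)+64*np.sin(t)-18
    return S+np.array([dx*np.cos(y),dx*np.sin(y),dz])/1000
d=p-S;o=np.array([d[:2]@[np.cos(y),np.sin(y)]-.064,d[2]+.018])
print("now theta",np.degrees(np.arctan2(o[1],-o[0])-np.arctan2(18,64)).round(1),"radial err mm",((np.hypot(*o)-np.hypot(.064,.018))*1000).round(2),"lat",(d[:2]@[-np.sin(y),np.cos(y)]*1000).round(2),"F",q["wrist_force"].round(1),"gap",q["finger_gap"].round(4))
for t in map(float,sys.argv[1:]): print(t,((pos(t)-p)*100).round(2).tolist())
E
python3 arc.py 2.5 5
```

```text
Traceback (most recent call last):
  File "arc.py", line 9, in <module>
    print("now theta",np.degrees(np.arctan2(o[1],-o[0])-np.arctan2(18,64)).round(1),"radial err mm",((np.hypot(*o)-np.hypot(.064,.018))*1000).round(2),"lat",(d[:2]@[-np.sin(y),np.cos(y)]*1000).round(2),"F",q["wrist_force"].round(1),"gap",q["finger_gap"].round(4))
                                                                                                                                                                                                                                              ^^^^^^^^^^^^^^^^^^^^^
AttributeError: 'float' object has no attribute 'round'
```

```bash
python3 -m jog '[[[255,0.07,0.03,0.27,0],[255,0.17,0.06,0.55,0],[255,0.17,0.06,0.55,0]]]'; python3 arc.py 7.5 10 12.5 15
```

```text
clock: 8.78
tcp_pos: [0.4823, -0.0435, 0.1121]
tcp_rot: [179.9, -0.1, 20.1]
wrist_force: [-4.4, -8.9, -3.0]
finger_gap: 0.0086Traceback (most recent call last):
  File "arc.py", line 9, in <module>
    print("now theta",np.degrees(np.arctan2(o[1],-o[0])-np.arctan2(18,64)).round(1),"radial err mm",((np.hypot(*o)-np.hypot(.064,.018))*1000).round(2),"lat",(d[:2]@[-np.sin(y),np.cos(y)]*1000).round(2),"F",q["wrist_force"].round(1),"gap",q["finger_gap"].round(4))
                                                                                                                                                                                                                                              ^^^^^^^^^^^^^^^^^^^^^
AttributeError: 'float' object has no attribute 'round'
```

```bash
sed -i 's/q\["wrist_force"\].round(1)/"own",[round(float(v),1) for v in (q["wrist_force"][:2]@[np.cos(y),np.sin(y)],q["wrist_force"][:2]@[-np.sin(y),np.cos(y)],q["wrist_force"][2])]/; s/q\["finger_gap"\].round(4)/q["finger_gap"]/' arc.py; python3 arc.py 5 7.5 10
```

```text
now theta 4.3 radial err mm 0.97 lat 0.25 F own [-7.2, -6.9, -3.0] gap 0.008567613579258001
5.0 [0.12, 0.02, 0.04]
7.5 [0.22, 0.05, 0.31]
10.0 [0.33, 0.1, 0.57]
```

```bash
python3 -m jog '[[[255,-0.03,-0.08,0,0],[255,-0.03,-0.08,0,0]]]'; python3 arc.py 5 7.5 10
```

```text
clock: 9.02
tcp_pos: [0.4823, -0.044, 0.112]
tcp_rot: [179.9, -0.2, 20.1]
wrist_force: [3.3, 1.6, -5.5]
finger_gap: 0.0085
now theta 4.1 radial err mm 1.12 lat -0.21 F own [3.7, 0.4, -5.5] gap 0.00853188212114298
5.0 [0.12, 0.07, 0.06]
7.5 [0.23, 0.11, 0.32]
10.0 [0.34, 0.15, 0.59]
```

```bash
python3 -m jog '[[[238,0.02,0.0,-0.03,0],[238,0.02,0.0,-0.03,0]]]'; python3 arc.py 5 7.5 10
```

```text
clock: 9.28
tcp_pos: [0.4822, -0.0439, 0.1116]
tcp_rot: [180.0, -0.1, 20.1]
wrist_force: [-0.6, -0.4, -2.1]
finger_gap: 0.0085
now theta 3.8 radial err mm 1.05 lat -0.12 F own [-0.7, -0.2, -2.1] gap 0.008525459434886891
5.0 [0.13, 0.06, 0.09]
7.5 [0.23, 0.1, 0.36]
10.0 [0.35, 0.14, 0.62]
```

```bash
sed -i 's/^S=.*;y=/S=np.array([.4808,-.0441,.1070]);y=/' arc.py; python3 arc.py 6 8
```

```text
now theta 4.1 radial err mm 0.1 lat -0.27 F own [-0.7, -0.2, -2.1] gap 0.008525459434886891
6.0 [0.07, 0.06, 0.2]
8.0 [0.16, 0.09, 0.41]
```

```bash
python3 -m jog '[[[238,0.07,0.03,0.2,0],[238,0.15,0.06,0.4,0],[238,0.15,0.06,0.4,0]]]'; python3 arc.py 10 12
```

```text
clock: 9.65
tcp_pos: [0.4826, -0.0435, 0.1154]
tcp_rot: [180.0, -0.0, 20.1]
wrist_force: [-3.1, -6.8, -4.9]
finger_gap: 0.0088
now theta 7.3 radial err mm 1.06 lat -0.06 F own [-5.3, -5.3, -4.9] gap 0.008754383265920412
10.0 [0.21, 0.08, 0.24]
12.0 [0.31, 0.12, 0.45]
```

```bash
python3 look.py t5
```

```text
scene [207.78201878 201.4524217 ]
side [329.83745472 181.19847763]
```

View pics/t5.png

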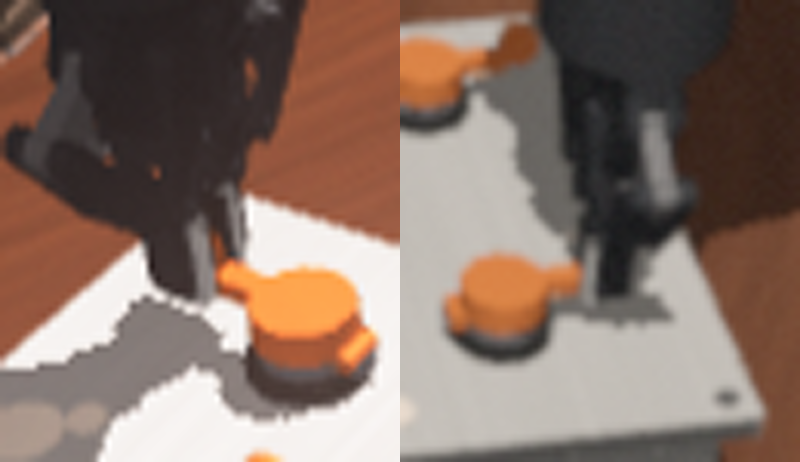

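```bash
python3 -m jog '[[[227,0,0,0,0],[227,0,0,0,0]]]'; python3 -m jog '[[[225,0,0,0,0],[225,0,0,0,0]]]'; python3 -m jog '[[[223,0,0,0,0],[223,0,0,0,0]]]';  python3 -m jog '[[[205,0,0,0,0],[190,0,0,0,0]]]'; python3 look.py t6
```

```text
clock: 10.0
tcp_pos: [0.4827, -0.0436, 0.1155]
tcp_rot: [180.0, -0.0, 20.1]
wrist_force: [0.3, -4.1, -3.9]
finger_gap: 0.0091
clock: 10.25
tcp_pos: [0.4829, -0.0436, 0.1157]
tcp_rot: [180.0, -0.0, 20.1]
wrist_force: [-0.3, -2.4, -0.5]
finger_gap: 0.0101
clock: 10.5
tcp_pos: [0.483, -0.0435, 0.1157]
tcp_rot: [180.0, -0.1, 20.1]
wrist_force: [0.7, -0.2, -0.1]
finger_gap: 0.0106
clock: 10.75
tcp_pos: [0.483, -0.0434, 0.1158]
tcp_rot: [180.0, -0.1, 20.1]
wrist_force: [0.2, -0.4, -0.2]
finger_gap: 0.0221
scene [207.91133945 201.40375057]
side [329.67806156 181.10232171]
```

View pics/t6.png

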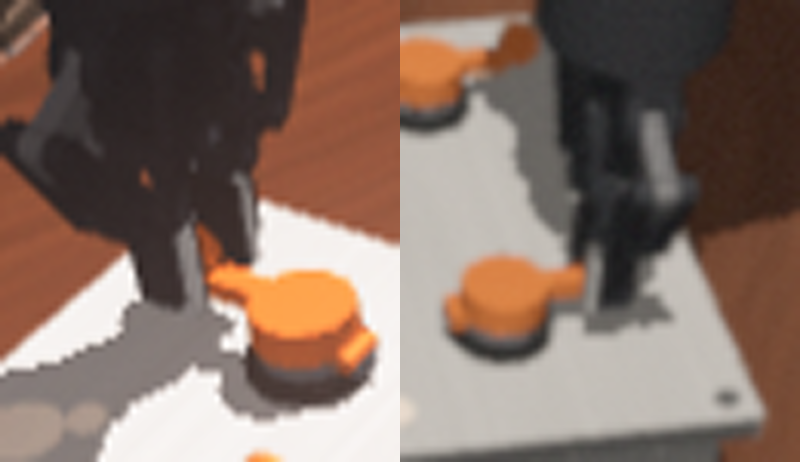

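The picture shows bolt a has come up again: the grey band under cap a is back. The full-force pinch clamped the tab's pivot, so lifting the tab raised the bolt. I'll release it, press the bolt down again, and reopen the cap with a much lighter grip.

```bash
python3 -m jog '[[[190,0,0,1.5,0],[190,0,0,3.5,0],[255,0,0,4.5,0],[255,2,0.75,4.5,0],[255,4,1.5,4.2,0],[255,4,1.5,3,0],[255,4,1.5,1.5,0],[255,4,1.5,1,0]]]'; python3 -m jog '[[[255,0,0,-0.1,0],[255,0,0,-0.2,0],[255,0,0,-0.3,0]]]';python3 -m jog '[[[255,0,0,-0.1,0],[255,0,0,-0.2,0],[255,0,0,-0.3,0]]]'
```

```text
clock: 11.85
tcp_pos: [0.5214, -0.0285, 0.1243]
tcp_rot: [-180.0, 0.1, 20.1]
wrist_force: [-0.2, -0.5, -0.6]
finger_gap: 0.0001
clock: 12.22
tcp_pos: [0.5213, -0.0286, 0.1216]
tcp_rot: [-180.0, 0.1, 20.1]
wrist_force: [-0.1, -0.6, 1.0]
finger_gap: 0.0001
clock: 12.6
tcp_pos: [0.5213, -0.0286, 0.1185]
tcp_rot: [-180.0, 0.1, 20.1]
wrist_force: [-0.6, 0.2, 1.5]
finger_gap: 0.0
```

```bash
python3 -m jog '[[[255,0,0,-0.1,0],[255,0,0,-0.15,0],[255,0,0,-0.15,0]]]';python3 -m jog '[[[255,0,0,2,0],[180,-2,-0.75,3.5,0],[180,-4,-1.5,3.5,0],[180,-4,-1.5,3.5,0],[180,-4,-1.5,3.5,0]]]'; python3 look.py t7
```

```text
clock: 12.98
tcp_pos: [0.5213, -0.0286, 0.1173]
tcp_rot: [-180.0, 0.1, 20.1]
wrist_force: [-3.2, -0.3, 9.0]
finger_gap: -0.0001
clock: 13.6
tcp_pos: [0.4821, -0.0436, 0.1524]
tcp_rot: [180.0, 0.0, 20.1]
wrist_force: [0.7, 0.6, 0.4]
finger_gap: 0.0249
scene [204.97235549 187.08694254]
side [331.37729053 169.80590145]
```

View pics/t7.png

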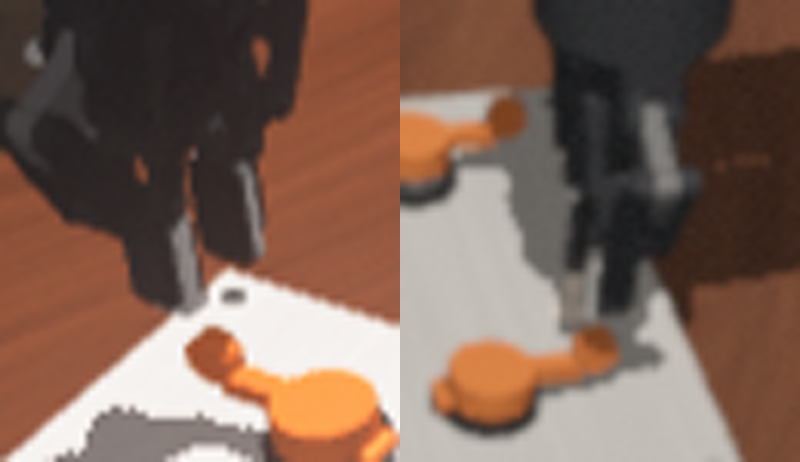

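```bash
python3 -m jog '[[[180,-0.05,-0.03,-2,0],[180,-0.05,-0.03,-4,0],[190,-0.05,-0.03,-4.55,0],[215,-0.05,-0.03,-4.55,0],[222,-0.05,-0.03,-4.55,0],[222,-0.05,-0.03,-4.55,0]]]'; python3 -m jog '[[[225,0,0,0,0],[225,0,0,0,0]]]';python3 -m jog '[[[226,0,0,0,0],[226,0,0,0,0]]]'; python3 arc.py
```

```text
clock: 14.45
tcp_pos: [0.482, -0.0439, 0.1073]
tcp_rot: [180.0, -0.0, 20.1]
wrist_force: [0.0, -0.3, 0.1]
finger_gap: 0.011
clock: 14.7
tcp_pos: [0.4822, -0.0439, 0.1075]
tcp_rot: [180.0, -0.0, 20.1]
wrist_force: [0.4, 0.0, 0.5]
finger_gap: 0.0099
clock: 14.95
tcp_pos: [0.4822, -0.044, 0.1076]
tcp_rot: [180.0, -0.0, 20.1]
wrist_force: [0.8, -1.4, 1.5]
finger_gap: 0.0098
now theta 0.8 radial err mm -1.16 lat -0.35 F own [0.2, -1.6, 1.5] gap 0.009793620506903786
```

```bash
sed -i 's/^S=.*;y=/S=np.array([.4821,-.0440,.1075]);y=/' arc.py; python3 -m jog '[[[226,0.03,0.01,0.1,0],[226,0.06,0.02,0.2,0],[226,0.1,0.03,0.33,0],[226,0.1,0.03,0.33,0]]]'; python3 arc.py 6; python3 look.py t8
```

```text
clock: 15.45
tcp_pos: [0.4833, -0.0436, 0.111]
tcp_rot: [180.0, -0.0, 20.1]
wrist_force: [0.3, -0.5, -0.4]
finger_gap: 0.0101
now theta 3.2 radial err mm -0.13 lat -0.06 F own [0.1, -0.6, -0.4] gap 0.010070218037590698
6.0 [0.09, 0.04, 0.31]
scene [208.22650272 203.30922772]
side [329.41167548 182.48226331]
```

View pics/t8.png

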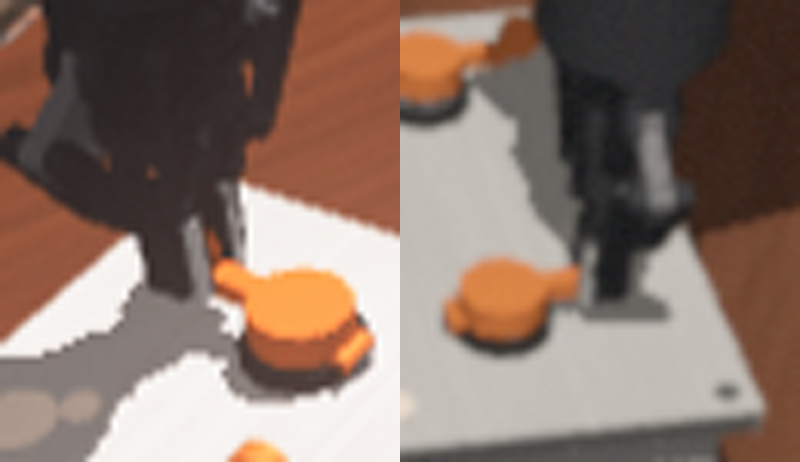

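```bash
python3 -m jog '[[[224,-0.1,-0.03,-0.2,0],[224,-0.1,-0.03,-0.45,0],[228,-0.1,-0.03,-0.45,0],[228,-0.1,-0.03,-0.45,0]]]';python3 arc.py; python3 -m jog '[[[228,0.03,0.01,0.1,0],[228,0.06,0.02,0.2,0],[228,0.1,0.03,0.33,0],[228,0.1,0.03,0.33,0]]]'; python3 arc.py 6
```

```text
clock: 16.05
tcp_pos: [0.4821, -0.044, 0.1063]
tcp_rot: [180.0, -0.0, 20.1]
wrist_force: [-0.0, -1.6, -1.7]
finger_gap: 0.0095
now theta -1.0 radial err mm -0.36 lat 0.01 F own [-0.6, -1.5, -1.7] gap 0.009489347874871028
clock: 16.55
tcp_pos: [0.4832, -0.0436, 0.1097]
tcp_rot: [180.0, -0.0, 20.1]
wrist_force: [0.7, -0.6, -3.7]
finger_gap: 0.0094
now theta 2.1 radial err mm -0.45 lat -0.04 F own [0.5, -0.8, -3.7] gap 0.009446879470699575
6.0 [0.1, 0.04, 0.44]
```

```bash
python3 look.py t9; python3 - <<'E'
from h import *
s=imaging.snapshot("wrist");cv2.imwrite("pics/w9.png",cv2.resize(s["img"][110:310,180:380,::-1],(600,600)))
E
```

```text
scene [208.29485971 203.75126509]
side [329.39500615 182.85375781]
```

View pics/t9.png

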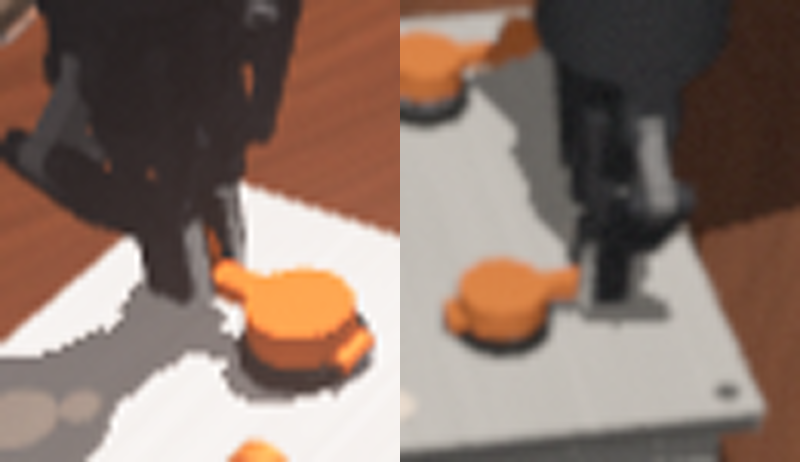

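View pics/w9.png

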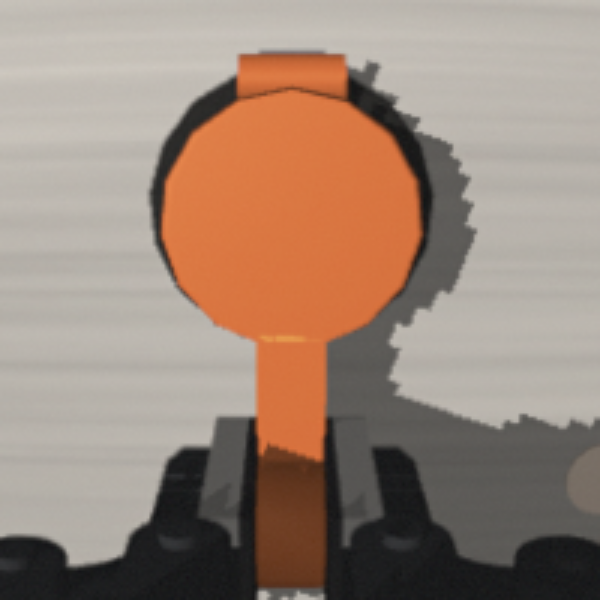

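```bash
python3 -m jog '[[[228,0.06,0.02,0.2,0],[228,0.12,0.04,0.4,0],[228,0.12,0.04,0.4,0]]]'; python3 arc.py 6; python3 look.py t10;  python3 - <<'E'
from h import *
s=imaging.snapshot("wrist");cv2.imwrite("pics/w10.png",cv2.resize(s["img"][110:310,180:380,::-1],(600,600)))
E
```

```text
clock: 17.08
tcp_pos: [0.4846, -0.0432, 0.1139]
tcp_rot: [180.0, -0.1, 20.1]
wrist_force: [2.3, 1.5, -3.8]
finger_gap: 0.0098
now theta 5.9 radial err mm -0.43 lat -0.1 F own [2.7, 0.6, -3.8] gap 0.009781400132274366
6.0 [-0.04, -0.0, 0.02]
scene [208.55009508 202.41817973]
side [328.9884749  181.65423532]
```

View pics/t10.png

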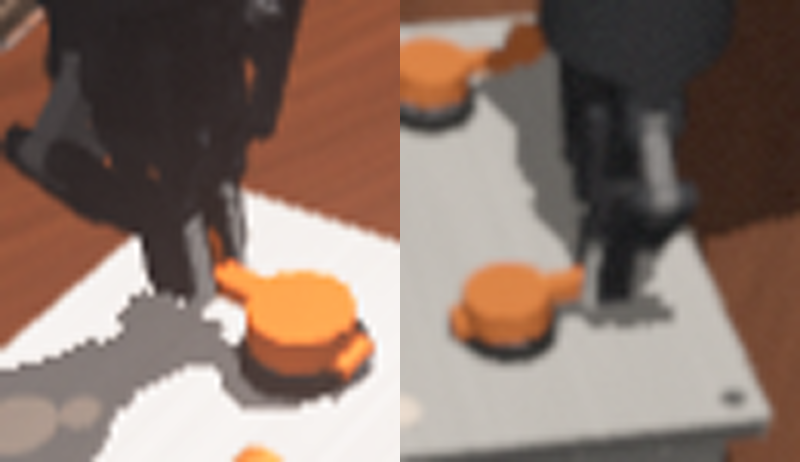

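View pics/w10.png

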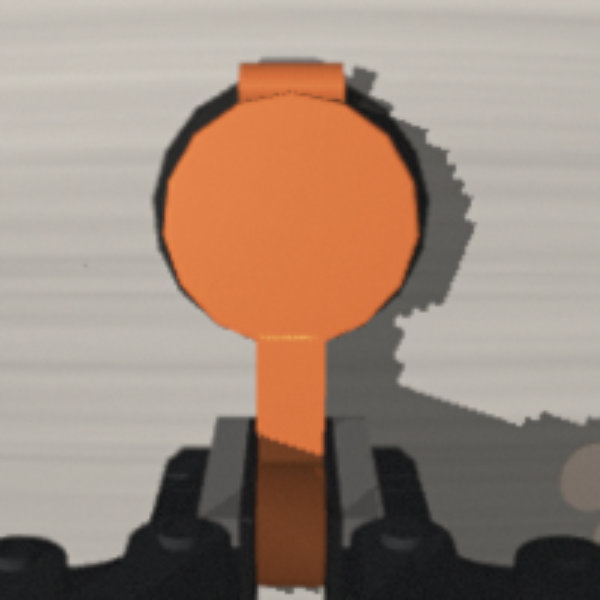

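```bash
python3 -m jog '[[[228,0.09,0.03,0.19,0],[228,0.17,0.05,0.38,0],[228,0.17,0.05,0.38,0]]]'; python3 arc.py 12; python3 -m jog '[[[228,0.09,0.03,0.19,0],[228,0.19,0.06,0.37,0],[228,0.19,0.06,0.37,0]]]'; python3 arc.py 15; python3 look.py t11;  python3 - <<'E'
from h import *
s=imaging.snapshot("wrist");cv2.imwrite("pics/w11.png",cv2.resize(s["img"][110:310,180:380,::-1],(600,600)))
E
```

```text
clock: 17.6
tcp_pos: [0.4862, -0.0427, 0.1176]
tcp_rot: [180.0, -0.1, 20.1]
wrist_force: [0.2, 0.4, -3.0]
finger_gap: 0.0095
now theta 9.5 radial err mm -0.48 lat -0.16 F own [0.3, 0.3, -3.0] gap 0.009540292808687127
12.0 [0.07, 0.04, 0.28]
clock: 17.98
tcp_pos: [0.488, -0.042, 0.1215]
tcp_rot: [180.0, -0.0, 20.1]
wrist_force: [0.2, 0.7, -2.6]
finger_gap: 0.0095
now theta 13.2 radial err mm -0.48 lat -0.16 F own [0.4, 0.6, -2.6] gap 0.009514374600374716
15.0 [0.05, 0.04, 0.2]
scene [209.41068574 200.06494173]
side [327.88021937 179.48786038]
```

View pics/t11.png

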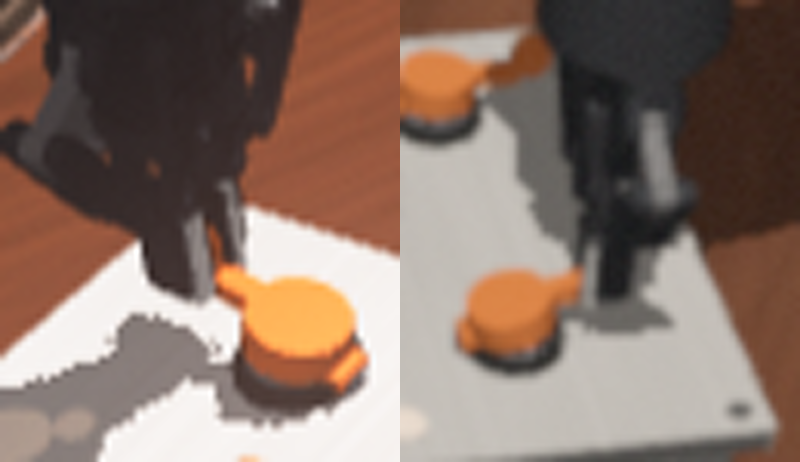

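View pics/w11.png

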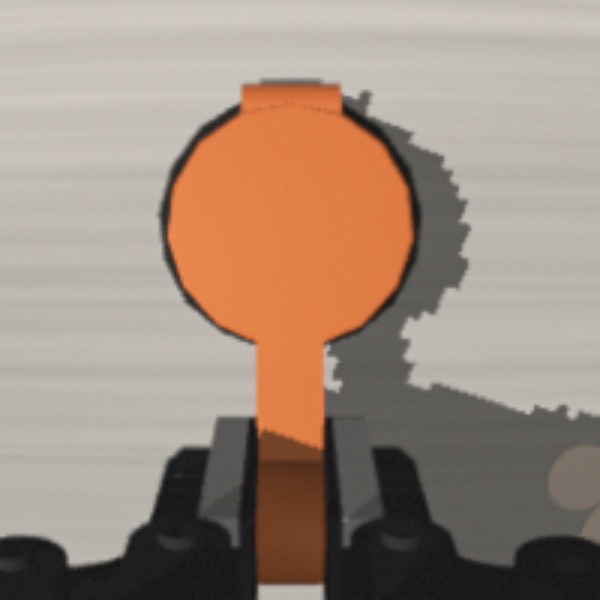

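```bash
sed -i 's/^S=.*;y=/S=np.array([.4826,-.0440,.1072]);y=/' arc.py; python3 arc.py 16 19 22 25 28
```

```text
now theta 13.2 radial err mm 0.06 lat -0.03 F own [0.8, 0.8, -2.6] gap 0.00951265255506249
16.0 [0.16, 0.06, 0.28]
19.0 [0.34, 0.13, 0.57]
22.0 [0.53, 0.2, 0.85]
25.0 [0.74, 0.27, 1.12]
28.0 [0.96, 0.35, 1.38]
```

```bash
python3 -m jog '[[[228,0.16,0.06,0.28,0],[228,0.34,0.13,0.57,0],[228,0.53,0.2,0.85,0],[228,0.53,0.2,0.85,0]]]'; python3 arc.py 26 30 34 38
```

```text
clock: 18.62
tcp_pos: [0.4936, -0.04, 0.1301]
tcp_rot: [180.0, -0.1, 20.1]
wrist_force: [-0.1, 1.2, -2.3]
finger_gap: 0.0093
now theta 22.3 radial err mm -0.05 lat 0.02 F own [0.3, 1.1, -2.3] gap 0.00926680837912149
26.0 [0.25, 0.09, 0.33]
30.0 [0.56, 0.2, 0.67]
34.0 [0.88, 0.32, 0.98]
38.0 [1.22, 0.44, 1.27]
```

```bash
python3 -m jog '[[[228,0.25,0.09,0.33,0],[228,0.56,0.2,0.67,0],[228,0.88,0.32,0.98,0],[228,0.88,0.32,0.98,0]]]'; python3 arc.py 38 42 46 50 54;python3 look.py t12
```

```text
clock: 19.12
tcp_pos: [0.5027, -0.0367, 0.1402]
tcp_rot: [179.9, -0.1, 20.1]
wrist_force: [-1.2, -0.4, -0.5]
finger_gap: 0.0095
now theta 34.4 radial err mm -0.01 lat -0.01 F own [-1.3, 0.1, -0.5] gap 0.009467430192559032
38.0 [0.31, 0.11, 0.26]
42.0 [0.67, 0.24, 0.52]
46.0 [1.04, 0.38, 0.75]
50.0 [1.43, 0.52, 0.96]
54.0 [1.84, 0.67, 1.13]
scene [214.25846031 194.95126987]
side [322.57216142 174.31341924]
```

View pics/t12.png

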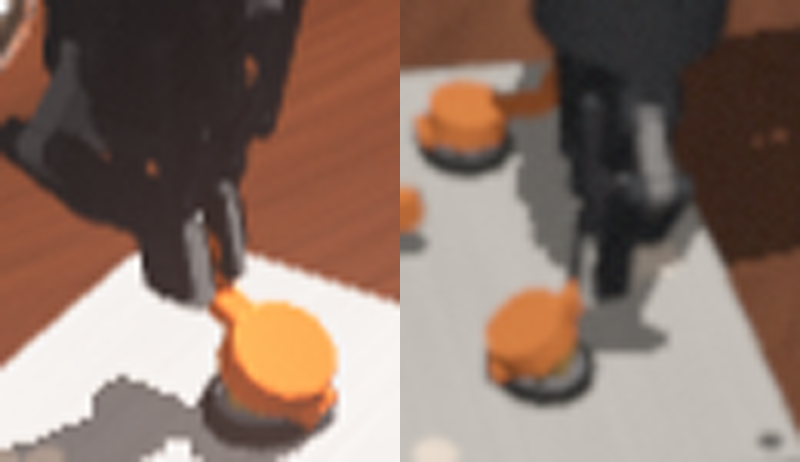

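```bash
python3 -m jog '[[[228,0.31,0.11,0.26,0],[228,0.67,0.24,0.52,0],[228,1.04,0.38,0.75,0],[228,1.04,0.38,0.75,0]]]'; python3 arc.py 50 54 58 62 66
```

```text
clock: 19.73
tcp_pos: [0.5134, -0.0328, 0.1478]
tcp_rot: [179.9, -0.1, 20.1]
wrist_force: [-1.3, 0.9, -1.1]
finger_gap: 0.0099
now theta 46.2 radial err mm -0.06 lat -0.01 F own [-1.0, 1.3, -1.1] gap 0.009899584805923047
50.0 [0.36, 0.13, 0.2]
54.0 [0.77, 0.28, 0.37]
58.0 [1.18, 0.43, 0.52]
62.0 [1.61, 0.59, 0.63]
66.0 [2.03, 0.74, 0.72]
```

```bash
python3 -m jog '[[[229,0.36,0.13,0.2,0],[229,0.77,0.28,0.37,0],[229,1.18,0.43,0.52,0],[229,1.18,0.43,0.52,0]]]'; python3 arc.py 62 66 70 74 78;python3 look.py t13
```

```text
clock: 20.23
tcp_pos: [0.5255, -0.0284, 0.1531]
tcp_rot: [179.9, -0.1, 20.2]
wrist_force: [-1.9, -0.1, -1.6]
finger_gap: 0.0094
now theta 58.3 radial err mm 0.01 lat -0.01 F own [-1.8, 0.5, -1.6] gap 0.009418944706003029
62.0 [0.39, 0.14, 0.1]
66.0 [0.82, 0.3, 0.19]
70.0 [1.25, 0.46, 0.24]
74.0 [1.69, 0.62, 0.26]
78.0 [2.12, 0.77, 0.24]
scene [223.25719894 193.16657932]
side [313.5733501  171.18945774]
```

View pics/t13.png

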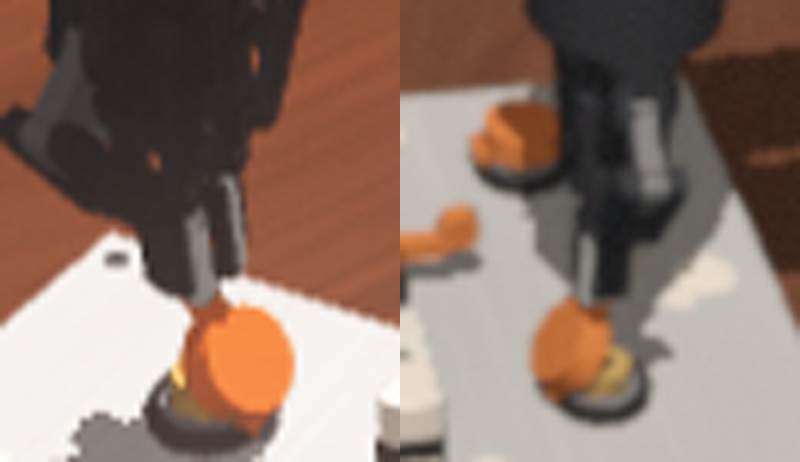

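```bash
python3 -m jog '[[[229,0.39,0.14,0.1,0],[229,0.82,0.3,0.19,0],[229,1.25,0.46,0.24,0],[229,1.25,0.46,0.24,0]]]'; python3 arc.py 74 78 82 86 90
```

```text
clock: 20.82
tcp_pos: [0.5384, -0.0237, 0.1556]
tcp_rot: [179.9, -0.2, 20.2]
wrist_force: [-2.4, 0.3, 0.5]
finger_gap: 0.0093
now theta 70.3 radial err mm 0.05 lat -0.01 F own [-2.1, 1.1, 0.5] gap 0.009252923232984154
74.0 [0.4, 0.15, 0.01]
78.0 [0.83, 0.3, -0.0]
82.0 [1.27, 0.46, -0.05]
86.0 [1.7, 0.62, -0.13]
90.0 [2.12, 0.77, -0.24]
```

```bash
python3 -m jog '[[[229,0.4,0.15,0.01,0],[229,0.83,0.3,0,0],[229,1.27,0.46,-0.05,0],[229,1.27,0.46,-0.05,0]]]'; python3 arc.py 86 89 92 95
```

```text
clock: 21.32
tcp_pos: [0.5517, -0.0189, 0.1551]
tcp_rot: [179.9, -0.2, 20.2]
wrist_force: [-3.0, 0.5, 2.5]
finger_gap: 0.0091
now theta 82.5 radial err mm 0.09 lat -0.08 F own [-2.7, 1.5, 2.5] gap 0.00911657060497952
86.0 [0.37, 0.14, -0.08]
89.0 [0.69, 0.26, -0.16]
92.0 [1.01, 0.37, -0.26]
95.0 [1.31, 0.49, -0.37]
```

```bash
python3 -m jog '[[[229,0.37,0.14,-0.08,0],[229,0.69,0.26,-0.16,0],[229,1.0,0.37,-0.25,0],[229,1.0,0.37,-0.25,0]]]'; python3 arc.py; python3 look.py t14;  python3 - <<'E'
from h import *
s=imaging.snapshot("wrist");cv2.imwrite("pics/w14.png",s["img"][:,:,::-1])
for n in("scene","side"):
    cv2.imwrite(f"pics/{n}14.png",imaging.snapshot(n)["img"][:,:,::-1])
E
```

```text
clock: 21.82
tcp_pos: [0.5622, -0.0152, 0.1526]
tcp_rot: [179.9, -0.2, 20.2]
wrist_force: [-2.8, 1.1, 5.1]
finger_gap: 0.0096
now theta 92.3 radial err mm 0.24 lat -0.11 F own [-2.3, 2.0, 5.1] gap 0.009580139638390344
scene [239.54155498 198.87492918]
side [298.35503436 172.80417164]
```

View pics/t14.png

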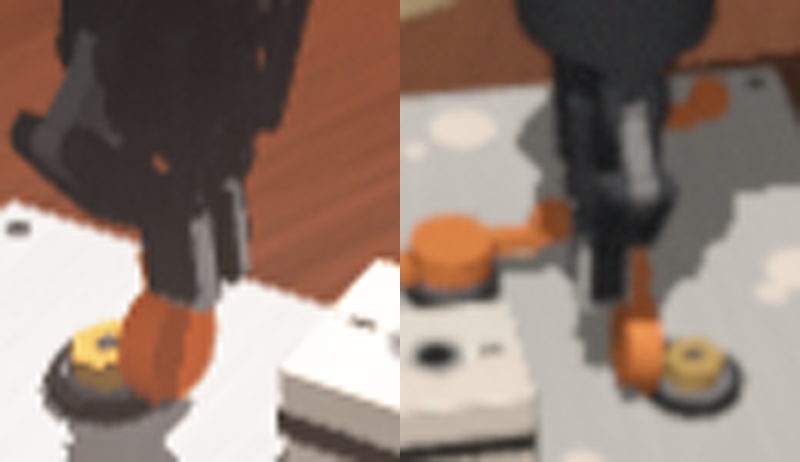

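View pics/w14.png

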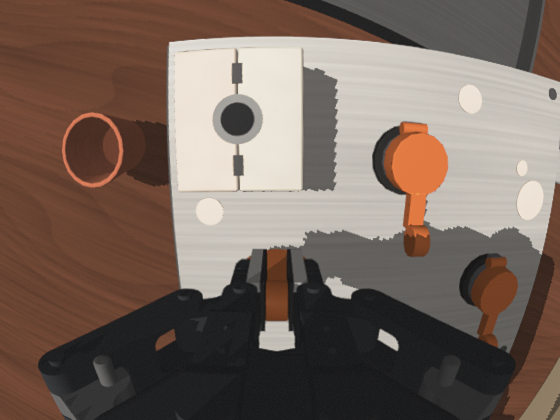

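View pics/scene14.png

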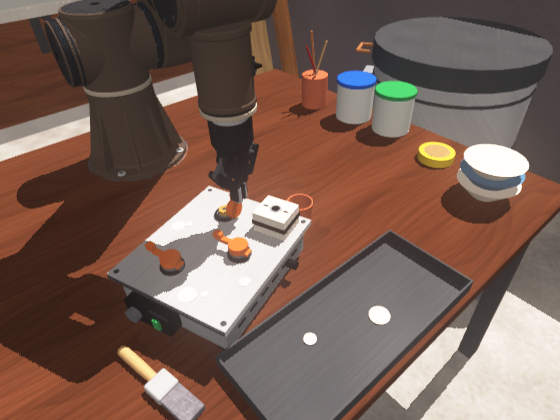

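```bash
python3 -m jog '[[[231,0,0,0,0],[233,0,0,0,0],[234,0,0,0,0],[234,0,0,0,0]]]'; python3 -m jog '[[[234,0,0,0,0],[234,0,0,0,0],[234,0,0,0,0],[234,0,0,0,0]]]'; python3 arc.py;  python3 - <<'E'
from h import *
L=[]
for n,(x,y) in dict(scene=(200,180),side=(280,140)).items():
    L.append(cv2.resize(imaging.snapshot(n)["img"][y:y+60,x:x+60,::-1],(400,400),interpolation=cv2.INTER_CUBIC))
cv2.imwrite("pics/f.png",np.hstack(L))
E
```

```text
clock: 22.58
tcp_pos: [0.5619, -0.0153, 0.1528]
tcp_rot: [179.9, -0.2, 20.2]
wrist_force: [-1.7, -0.2, 4.9]
finger_gap: 0.0083
clock: 23.08
tcp_pos: [0.5619, -0.0153, 0.1528]
tcp_rot: [179.9, -0.2, 20.2]
wrist_force: [-1.2, 1.4, 4.9]
finger_gap: 0.0089
now theta 92.1 radial err mm 0.28 lat -0.14 F own [-0.7, 1.8, 4.9] gap 0.008890238107886838
```

View pics/f.png

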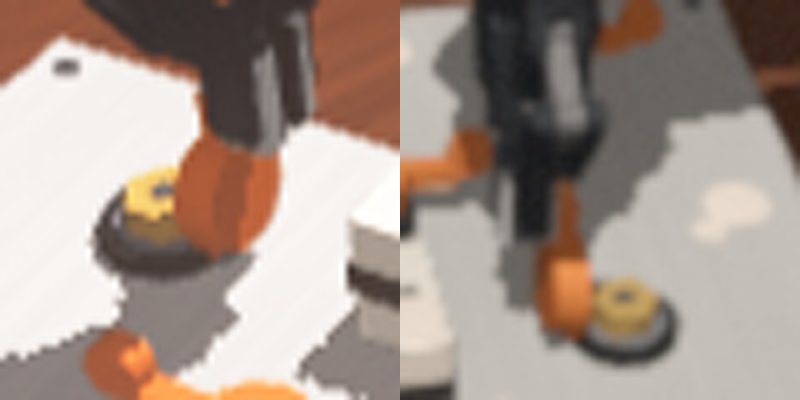

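```bash
python3 - <<'E'
from station import ctrl
print(ctrl.job_done())
E
```

```text
the job is handed in; nothing more can be done
None
```

The loose bolt is a (front, +y side). Its cap is open about 90° and I was still pinching it by the tab when I handed the job in. However, **I did pull that bolt up once along the way**, which you had asked me not to do.

- **Finding it:** tapping cap a sank it from about 124 mm to 117 mm above the bench, where it stopped dead. That matches the 6.5 mm expected, so I did not tap b or c.
- **What went wrong:** on the first try I pinched the tab at full grip. It could not pivot between the fingers, and the bolt rose with the cap. A picture showed this, so I let go, pressed the bolt down to its stop again (about 117 mm) and reopened the cap with a very light grip. On that second try my readings showed at most 3.8 N of upward pull, but they were taken only between moves.
- **Last checks (clock 23 s):**
    - **Cap angle:** about 92° by the arm's position. The pictures show the cap upright and the brass bolt head uncovered.
    - **Bolt:** the path fitted a hinge at the sunk height to within 0.3 mm, so the bolt appears to be still down. The gripper is pressing it down with about 5 N.
    - **Grip:** held steady for the last half second.
    - **Everything else:** caps b and c look shut, and the mould, pot and brush look unmoved. I judged these by eye only.

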